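# Check the probe on the reference disc, then hold it on the slab's marked spot

### The job

Take the spring-plunger probe out of its stand and first check it on the steel reference disc: upright, near the middle of the disc, plunger gently pressed about half way in, held still for a second. Then bring it to the tilted concrete slab and hold its tip inside the drawn ring, near the middle, with the probe square to the sloping face and the plunger again pressed about half way. Finish while still holding it there in the gripper, and do not shift the slab or disturb the other things on the bench.

Things in the scene. Friction and masses are not known exactly. Their poses are not given: they have to be found in the camera images.
- probe: hand probe, 0.2 kg: grey square body 30 x 30 x 110 mm, below it a round nose (19 mm across, 22 mm long) and a spring plunger. Stands upright, plunger down, its square body resting on the stand's top. Origin: centre of the square body's lower end; z along the probe, from plunger to free upper end; x, y square to the flat sides. Grip the flat sides, e.g. 75 mm above the origin.
- plunger (a joint): travel of the probe's spring plunger in m: 0 fully out, 0.016 fully pressed in (bottomed). The spring pushes with 1.5 N at 0, 5.9 N half way (0.008), 10.3 N at 0.016, growing evenly.
- tip (a point): foremost point of the plunger's steel ball foot (ball radius 7 mm), on the probe's axis; 49 mm below the probe's origin when the plunger is out. It moves with the plunger. Axes as the probe's.
- stand: fixed wooden block 84 x 84 mm, 62 mm tall, with an upright hole 27 mm square that the nose and plunger hang in (lift the probe straight up at least 50 mm to clear). Origin at the centre of its underside, z up.
- anvil: fixed stepped steel reference disc, 84 mm across at the foot, flat round top 68 mm across at 30 mm height. Origin at the centre of its underside, z up.
- anvil_top (a point): centre of the reference disc's flat top face, z up
- cradle: fixed tilting specimen table: base 160 x 130 mm, up to about 130 mm tall, carrying a concrete slab 120 x 104 x 35 mm. Origin at the centre of the base's underside, z up. At yaw 0 its low edge faces the robot. The lower (hinge) side is at -x, the raised side at +x.
- slab (a joint): tilt of the slab in rad: 0 is level, larger raises its far (+x) edge. Locked stiff; it stays where it is, do not move it.
- mark (a point): the marked spot: centre of the hand-drawn black ring (inside diameter 29 mm) on the slab's upper face. z is the outward normal of the sloping face; x points up the slope, y across it. An X mark elsewhere on the face is an old spot, not the one wanted.
- tin_a: bystander, leave alone: aluminium weighing tin with a knobbed lid, 54 mm across, 48 mm tall. Origin at the centre of its underside.
- tin_b: bystander, leave alone: second such tin. Origin at the centre of its underside.
- glass_jar: bystander, leave alone: open glass jar, 64 mm across, 100 mm tall. Origin at the centre of its underside.
- cylinder_glass: bystander, leave alone: glass measuring cylinder, 70 mm foot, 30 mm tube, 160 mm tall. Origin at the centre of its underside.
- weight: bystander, leave alone: brass balance weight, 42 mm across, 56 mm tall. Origin at the centre of its underside.
- spatula: bystander, leave alone: spatula lying flat. Origin on its underside, somewhere along its length.
- brush: bystander, leave alone: brush lying flat. Origin on its underside, somewhere along its length.
Things that resemble listed ones, but are neither listed nor needed, are in the scene too. There is more than one size of the probe; the one meant has the size given above. There is more than one size of the stand; the job needs the larger.

How it is judged:
By the outcome, as a careful person would: the job done as asked, in the order asked, and still so for the second after the job is handed in, while the arm keeps its last pose, push and grip.
It also fails if it takes over 48 s, if anything falls off the work surface, if the arm or the gripper's body presses on something with over 40 N, if the wrist force passes 120 N, or if a joint passes its speed limit or range.

### The arm

A 6-joint arm with a two-finger parallel gripper is mounted at the origin on the work surface. World frame = base frame: x ahead of the robot, y to its left, z up, the work surface at z = 0. Lengths are in m, angles in rad, forces in N, time in s.
With the tool pointing down it reaches from about 0.375 to 0.75 m from the base axis. Payload 9 kg.
Tool frame: the origin (TCP) lies midway between the tips of the shut fingers; the grasp point (between the pads) lies 19 mm behind it; z points along the fingers, y is the line along which they close (so a half turn about z gives the same grasp; the last joint's range is limited). The gripper opens to 85 mm and grips with 20 to 120 N. Pads are 22 mm wide; open, the fingers measure 114 mm over their backs; the gripper's body (76 mm by 85 mm) begins 54 mm behind the grasp point. The pads swing forward as they close: fully open they stand 13 mm farther back than shut.
Start: joints at [-1.439, 0.104, 0.097, 1.564, 0, 1.353], TCP at [0.206, -0.564, 0.231] pointing down, gripper open.
Joint ranges: [-2.99, 2.99], [-0.84, 1.86], [-1.1, 1.16], [-1.84, 2.11], [-1.51, 1.56], [-3.14, 3.14]. Speed limits (rad/s): [2.22, 2.22, 2.57, 3.14, 3.14, 3.14].

### API

Orientations are given as a unit quaternion [x, y, z, w].
In Python, from plant import r gives the robot as it stands. The module is installed in compiled form; this text tells all that it offers.
- The arm moves only by the shell command python3 -m jog 'ROWS'. ROWS is JSON, a list of rows, each an object with "grip": the closure in counts, from 0 (fully open) to 255 (shut); "dp": the shift along the tool's x, y, z in mm, a list of three; "delta_rot": the turn, a rotation vector about the tool's x, y, z in degrees, a list of three. In form: [{"grip": grip, "dp": [dx, dy, dz], "delta_rot": [rx, ry, rz]}, ...]. A call has exactly 5 rows; each row is the pose to reach, as a shift and turn from the pose commanded when the call began, along the tool's axes at that moment; what a row does not reach only later rows make up. A row lasts 1/8 s, in which the tool goes at most 62.5 mm and 10.7 degrees, less where a joint would pass 70% of its speed; a pose out of reach is approached as far as the arm can. A call with a gripper value outside its range is refused whole. The fingers move at their own pace and stop on an object; the grip force is fixed at half the most. Time passes only in rows, so rows that repeat a pose let the fingers close, or fill a call up. It gives the time, the measured TCP pose, the force, the opening and the grip force at its end, in the units of the state.
- r.get_state(): the state, without advancing time (a new reading comes with each control period).
- r.camera(name): name is "scene" or "top"; returns the picture (384x512x3 uint8, red, green, blue); there is no depth.
- r.get_calibration(name): a dict with "fx", "fy", "cx", "cy" (pixels), "k1" (the pictures are not rectified: a ray, as slopes to the right and down, at radius r is drawn at 1 + k1 r^2 times it, then the intrinsics apply), "R" (3x3) and "t" (3): a world point X has camera coordinates R X + t. Camera axes: x right, y down, z forward; pixel columns grow to the right and rows downward; lengths in m; the calibration is good to about 2 mm. A picture is of the moment at which its call begins. get_calibration takes no time and is no camera call.
- r.finish_job(): hands the job in; it is judged then, once.
The state is a dict: "time_s": time; "joint_pos": joint angles; "dq": joint speeds; "tau": joint torques, N m; "tcp_pos": TCP position; "tool_rot": TCP orientation; "force": force on the tool from outside, world axes, zero at the start; "ft_torque": the same for the moment, N m; "opening": finger opening in m; "grasp_force": force on a finger pad.
Only numpy, scipy, OpenCV 4.12 (cv2) and the standard library are available. Lean on these libraries where they do the work, as an engineer would, in place of code of your own. Each camera call takes 0.05 s, during which the arm holds its last target. There are 200 camera calls.

## Working session

There is one attempt and no reset: what is moved stays moved. The work goes in short steps, Python scripts to look and compute and a shell command to move; the robot and the scene stay as the last step left them, time stands still between calls to the robot, and variables do not carry over. Pictures are saved under pics/ and viewed, at most 10 in all, crops included, and the job is handed in when it is done.

```bash
mkdir -p pics
python3 - <<'E'
from plant import r
import cv2
for n in("scene","top"):
    im=r.camera(n); cv2.imwrite(f"pics/{n}0.png",cv2.resize(im[:,:,::-1],(800,600),interpolation=cv2.INTER_CUBIC)); cv2.imwrite(f"{n}_raw.png",im[:,:,::-1])
    print(n,r.get_calibration(n))
print(r.get_state())
E
```

```text
scene {'fx': 405.9966973106897, 'fy': 405.9966973106897, 'cx': 256.9738136218609, 'cy': 190.096556207751, 'k1': -0.13598208623869878, 'R': array([[ 0.63894686,  0.76916168, -0.01171404],
       [ 0.6403147 , -0.54022881, -0.54603106],
       [-0.42631442,  0.34138416, -0.83768303]]), 't': array([-0.34797762, -0.31877629,  1.4580479 ])}
top {'fx': 387.6818456470136, 'fy': 387.6818456470136, 'cx': 255.7073272974944, 'cy': 193.35055088464034, 'k1': -0.03793798165910837, 'R': array([[-8.60629343e-04, -9.99795199e-01, -2.02192733e-02],
       [-9.98008320e-01,  2.13410314e-03, -6.30463227e-02],
       [ 6.30765608e-02,  2.01247434e-02, -9.97805764e-01]]), 't': array([-0.0011223 ,  0.55954102,  0.93348517])}
{'time_s': 0.1, 'joint_pos': array([-1.43872402e+00,  1.04638080e-01,  9.65270217e-02,  1.56389475e+00,
       -8.52533767e-06,  1.35305942e+00]), 'dq': array([ 3.29807221e-05, -6.82480275e-04,  2.98004109e-03, -7.01458031e-04,
        6.86005329e-04, -9.19360202e-04]), 'tau': array([ 7.04752820e-03, -5.58212614e+01,  5.04716170e+01,  1.33762715e-02,
       -4.11348665e-04, -3.12318321e-06]), 'tcp_pos': array([ 0.20557576, -0.56335905,  0.23058995]), 'tool_rot': array([ 9.84742962e-01,  1.74014173e-01,  2.16357544e-05, -6.04368492e-04]), 'force': array([0.53124107, 0.85532472, 0.35664583]), 'ft_torque': array([-0.0533784 , -0.01964051, -0.03067177]), 'grasp_force': 0.0, 'opening': 0.0853571414001833}
```

View pics/scene0.png

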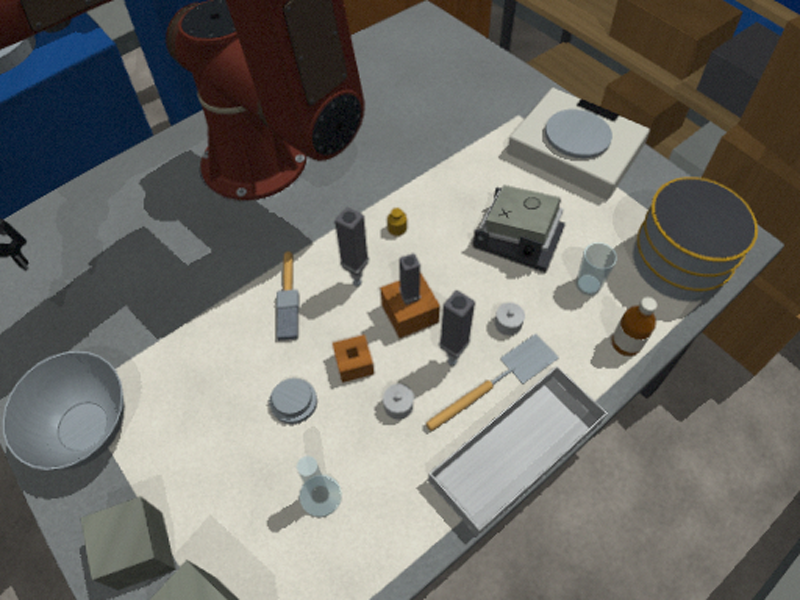

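View pics/top0.png

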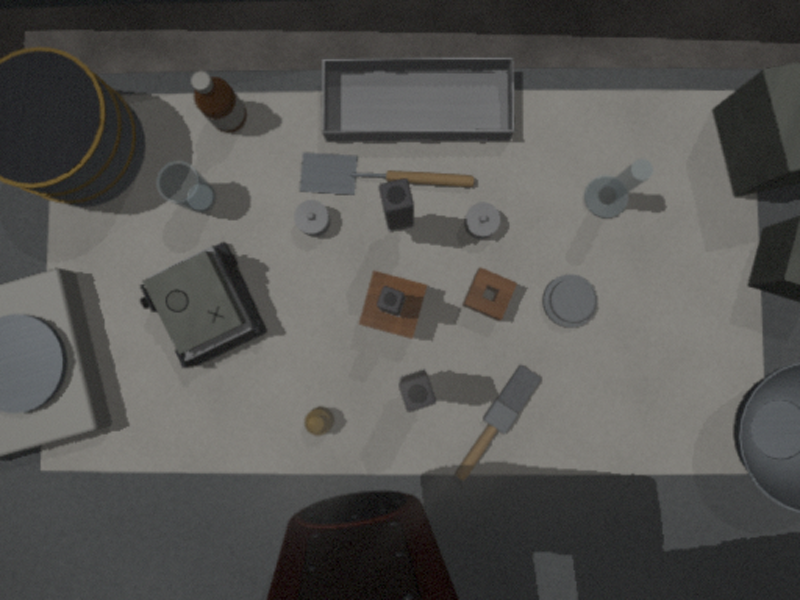

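```bash
cat > crop.py <<'E'
import cv2,numpy as np
def tile(f,x0,y0,s,w=400,h=300):
    im=cv2.imread(f)[y0:y0+h//s,x0:x0+w//s]
    t=cv2.resize(im,None,fx=s,fy=s,interpolation=cv2.INTER_CUBIC)
    t=cv2.convertScaleAbs(t,alpha=1.5)
    for i in range(0,w//s,10): cv2.line(t,(i*s,0),(i*s,6),(0,0,255),1);cv2.putText(t,str(x0+i),(i*s,16),0,.32,(0,0,255),1)
    for i in range(0,h//s,10): cv2.line(t,(0,i*s),(6,i*s),(0,0,255),1);cv2.putText(t,str(y0+i),(7,i*s+4),0,.32,(0,0,255),1)
    return t
def quad(out,*t): cv2.imwrite(out,np.vstack([np.hstack(t[:2]),np.hstack(t[2:])]))
E
python3 - <<'E'
from crop import *
quad("pics/q.png",tile("top_raw.png",208,165,5),tile("scene_raw.png",226,155,5),tile("top_raw.png",85,150,4),tile("scene_raw.png",285,105,4))
E
```

```text
(no output)
```

View pics/q.png

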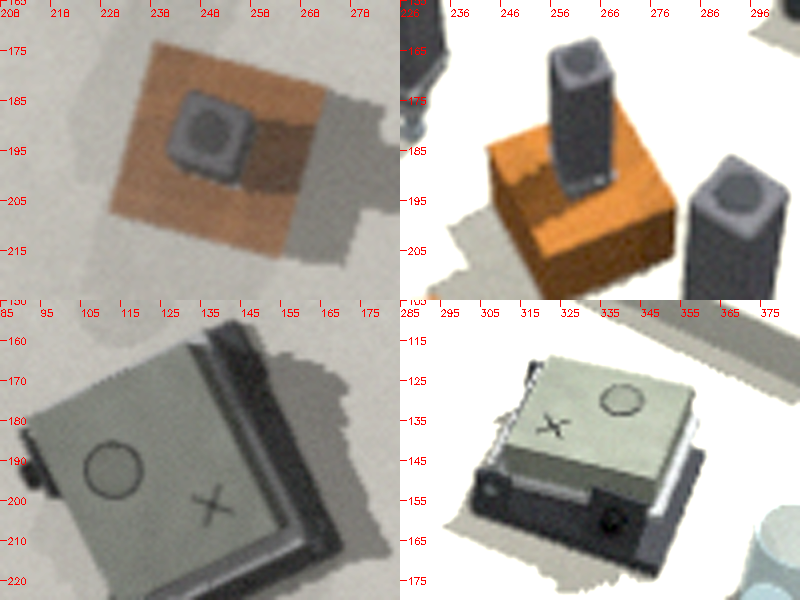

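Run:
```python
from crop import *
quad("pics/q2.png",tile("top_raw.png",340,165,7),tile("scene_raw.png",165,235,7),tile("top_raw.png",85,165,5),tile("scene_raw.png",295,105,5)) if 0 else None
def fit(t): return cv2.copyMakeBorder(t,0,300-t.shape[0],0,400-t.shape[1],0)
quad("pics/q2.png",fit(tile("top_raw.png",340,167,7)),fit(tile("scene_raw.png",165,235,7)),tile("top_raw.png",85,172,5),tile("scene_raw.png",300,105,5))
```

```text
(no output)
```

View pics/q2.png

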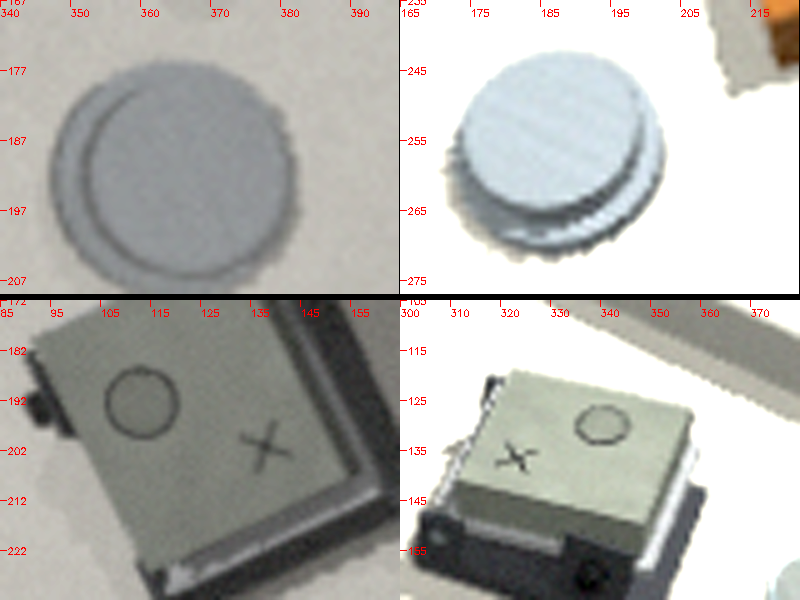

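```bash
cat > cam.py <<'E'
import numpy as np
from plant import r
from scipy.optimize import least_squares
from scipy.spatial.transform import Rotation as Ro
C={n:r.get_calibration(n) for n in("top","scene")}
def proj(n,X):
    c=C[n]; p=np.atleast_2d(X)@c["R"].T+c["t"]; s=p[:,:2]/p[:,2:]
    s=s*(1+c["k1"]*(s**2).sum(1,keepdims=True)); return s*[c["fx"],c["fy"]]+[c["cx"],c["cy"]]
def tri(a,b):
    f=lambda X:np.r_[proj("top",X)[0]-a,proj("scene",X)[0]-b]
    s=least_squares(f,[.5,0,.05]); return s.x,s.fun
def fixz(n,uv,z):
    return least_squares(lambda q:proj(n,[q[0],q[1],z])[0]-uv,[.5,0]).x
E
python3 - <<'E'
from cam import *
np.set_printoptions(precision=4,suppress=True)
def T(s,a,b): x,f=tri(a,b);print(s,x,f);return x
T("anvil",(367,191.3),(186.7,253.6))
print(fixz("top",(367,191.3),.03),fixz("scene",(186.7,253.6),.03))
T("mark",(113.4,192.6),(340.4,130))
tp=np.array([(91.2,180.3),(132.5,161.3),(156,206.4),(114.6,225.6)])
sc=np.array([(358.6,127.2),(349,149.6),(311.5,141.1),(322.3,119.4)])
P=np.array([T(k,a,b) for k,a,b in zip("ABCD",tp,sc)])
for i in range(4):print(np.linalg.norm(P[i]-P[(i+1)%4]))
stt=np.array([(238.8,173),(273.6,182.6),(264.6,216.6),(230,207)])
for a in stt: print("stand top",fixz("top",a,.062))
for a in[(243.6,184.6),(255.2,206.6),(281,196)]: print("scene",fixz("scene",a,.062))
for a in[(255.8,165.4),(265.6,162.6),(268.6,168),(259,170.6)]:print("probe s",fixz("scene",a,.172))
for a in[(256.4,186.4),(259.4,194.8),(268.6,191)]:print("probe bottom s",fixz("scene",a,.062))
print("probe top centre in top view circle",fixz("top",(208+209/5,165+130/5),.172), T("pc",(208+209/5,165+130/5),(226+181/5,155+58/5)))
E
```

```text
anvil [ 0.5646 -0.27    0.0274] [-0.7661 -0.541  -1.0749 -0.0276]
[ 0.5631 -0.2711] [ 0.5678 -0.2681]
mark [0.5582 0.3243 0.0912] [-0.6049 -0.3904 -0.9562  0.3105]
A [0.5868 0.3774 0.0908] [-0.6428 -0.4094 -1.0132  0.3752]
B [0.6304 0.281  0.0961] [-1.1993 -0.7773 -1.8282  0.592 ]
C [0.5272 0.228  0.0826] [-0.8745 -0.5775 -1.3749  0.3392]
D [0.4821 0.3248 0.0768] [-0.3197 -0.2077 -0.5188  0.1514]
0.10589036732038141
0.11681356259574494
0.10694005715244388
0.1180220346634847
stand top [0.6047 0.0368]
stand top [ 0.5819 -0.0448]
stand top [ 0.5024 -0.0235]
stand top [0.5249 0.0573]
scene [ 0.5088 -0.02  ]
scene [ 0.5881 -0.0416]
scene [0.6084 0.0372]
probe s [0.5421 0.0006]
probe s [0.5519 0.0267]
probe s [0.5707 0.0211]
probe s [ 0.5608 -0.0038]
probe bottom s [0.5377 0.0045]
probe bottom s [ 0.5655 -0.0074]
probe bottom s [0.5727 0.0212]
pc [0.5555 0.0083 0.1732] [-0.6278 -0.4292 -0.9775  0.1214]
probe top centre in top view circle [0.5546 0.0071] [0.5555 0.0083 0.1732]
```

```bash
cat > fit.py <<'E'
from cam import *
import cv2
np.set_printoptions(precision=4,suppress=True)
I={}
for n in C:
    I[n]=np.mean([r.camera(n).astype(float).sum(2) for _ in range(6)],0).astype(np.float32); cv2.imwrite(n+"_avg.png",I[n]/3)
def edge(n,a,b,w=3):
    a=np.array(a,float);b=np.array(b,float);d=(b-a)/np.linalg.norm(b-a);m=np.array([-d[1],d[0]])
    t=np.linspace(.15,.85,40);o=np.arange(-w-1,w+1.01,.25)
    p=a+(b-a)*t[:,None]; q=(p[:,None]+m*o[None,:,None]).astype(np.float32)
    v=cv2.remap(cv2.GaussianBlur(I[n],(0,0),.7),q[...,0],q[...,1],cv2.INTER_LINEAR)
    g=np.abs(np.gradient(v.mean(0)));# global sign check
    G=np.abs(np.gradient(v,axis=1))[:,2:-2]**2; oo=o[2:-2]
    k=G.argmax(1); e=oo[k]
    pts=(p+m*e[:,None]).astype(np.float32)
    L=cv2.fitLine(pts,cv2.DIST_HUBER,0,.01,.01).ravel()
    return L,np.median(np.abs((pts-L[2:])@np.array([-L[1],L[0]])))
def corners(n,P):
    Ls=[edge(n,P[i],P[(i+1)%len(P)]) for i in range(len(P))]
    out=[]
    for i in range(len(P)):
        l1,l2=Ls[i-1][0],Ls[i][0]
        s=np.linalg.solve(np.c_[l1[:2],-l2[:2]],l2[2:]-l1[2:]); out.append(l1[2:]+s[0]*l1[:2])
    print(n,"rms",[round(float(l[1]),2) for l in Ls]); return np.array(out)
def ring(n,c):
    c=np.array(c,float); th=np.linspace(0,2*np.pi,60,endpoint=False); rr=np.arange(3.5,10,.2)
    q=(c+np.stack([np.cos(th),np.sin(th)],1)[:,None]*rr[None,:,None]).astype(np.float32)
    v=cv2.remap(I[n],q[...,0],q[...,1],cv2.INTER_CUBIC); k=v.argmin(1)
    return cv2.fitEllipse(q[np.arange(60),k])
h=.4
tp=np.array([(91.2,180.3),(132.5,161.3),(156,206.4),(114.6,225.6)])-h
sc=np.array([(358.6,127.2),(349,149.6),(311.5,141.1),(322.3,119.4)])-h
st=np.array([(238.8,173),(273.6,182.6),(264.6,216.6),(230,207)])-h
O=[("slab","top",corners("top",tp)),("slab","scene",corners("scene",sc)),("stand","top",corners("top",st)),
 ("stand","scene",np.array([(268.6,174),(255.2,206.6),(243.6,184.6),(281,196)])-h)]
for (a,n,c),g in zip(O,(tp,sc,st)): print(a,n,(c-g).round(2).tolist())
e=[ring("top",(113,192.2)),ring("scene",(340,129.6))]; print(e)
mk=[np.array(x[0]) for x in e]
an=[np.array((366.6,190.9)),np.array((186.3,253.2))]
pc=[np.array((249.4,190.6)),np.array((261.8,166.2))]
sq=np.array([(1,1),(1,-1),(-1,-1),(-1,1)])  # A:+x+y
def model(p):
    ox=dict(top=p[:2],scene=p[2:4]); res=[p[:4]/1.0]
    S=np.c_[sq*[.06,.052],np.zeros(4)]@Ro.from_euler("ZY",[p[4],-p[5]]).as_matrix().T+p[6:9]
    yw=Ro.from_euler("Z",p[9]).as_matrix()
    T=np.c_[sq*.042,np.full(4,.062)]@yw.T+[p[10],p[11],0]
    res+=[((proj("top",S)+ox["top"]-O[0][2])/.3).ravel(),((proj("scene",S)+ox["scene"]-O[1][2])/.3).ravel(),((proj("top",T)+ox["top"]-O[2][2])/.3).ravel()]
    for i,j in((1,1),(2,2),(0,3)): res.append((proj("scene",T[i])[0]+ox["scene"]-O[3][2][j])/.7)
    for k,n in enumerate(("top","scene")):
        res.append((proj(n,[p[10],p[11],.172])[0]+ox[n]-pc[k])/.5)
        res.append((proj(n,[p[12],p[13],.030])[0]+ox[n]-an[k])/.5)
        R=Ro.from_euler("ZY",[p[4],-p[5]]).as_matrix()
        res.append((proj(n,p[6:9]+R@[p[14],p[15],0])[0]+ox[n]-mk[k])/.3)
    return np.concatenate([np.ravel(x) for x in res])
s=least_squares(model,[0,0,0,0,.47,.12,.557,.303,.087,-.26,.5535,.006,.565,-.27,.02,.02])
p=s.x;cov=np.sqrt(np.diag(np.linalg.inv(s.jac.T@s.jac)))
R=Ro.from_euler("ZY",[p[4],-p[5]]).as_matrix()
print("cost",s.cost,"off",p[:4]);print("slab yaw,tilt deg",np.degrees(p[4:6]),np.degrees(cov[4:6]),"c",p[6:9])
print("stand yaw",np.degrees(p[9]),p[10:12],"anvil",p[12:14]);print("mark",p[6:9]+R@[p[14],p[15],0],"n",R[:,2],"local",p[14:]);print(s.fun.round(1))
E
python3 fit.py
```

```text
top rms [0.24, 0.12, 0.06, 0.1]
scene rms [0.11, 0.21, 0.86, 0.23]
top rms [0.16, 0.21, 0.21, 0.16]
slab top [[-0.44, -0.3], [-1.46, -0.99], [-1.29, 0.76], [-0.19, 0.85]]
slab scene [[1.8, -0.59], [2.2, 0.51], [-1.81, -0.47], [-3.42, -1.81]]
stand top [[0.2, 0.13], [0.0, -0.36], [-0.79, 0.22], [-0.67, 0.52]]
[((112.87057495117188, 192.23974609375), (13.173663139343262, 13.682415962219238), 114.0791015625), ((340.0389099121094, 129.60540771484375), (7.061945915222168, 9.746956825256348), 87.25502014160156)]
cost 112.17406289190704 off [ 0.2187  1.3646 -0.0656 -0.322 ]
slab yaw,tilt deg [26.9236  5.3869] [0.261 0.678] c [0.5591 0.3011 0.0952]
stand yaw -15.382060743193724 [0.5574 0.0087] anvil [ 0.5673 -0.2693]
mark [0.561  0.3228 0.0963] n [-0.0837 -0.0425  0.9956] local [0.0116 0.0185]
[ 0.2  1.4 -0.1 -0.3 -0.9  1.2 -0.3 -2.3  1.2 -2.   0.8  2.5 -6.8 -1.
 -6.4  0.5  4.6 -0.4  9.2 -0.1 -0.3 -0.6 -0.6  0.2  0.6  0.4 -0.  -0.3
 -0.5  0.  -0.7 -0.7  1.   0.1 -0.3  0.9 -0.4  0.1 -0.2 -0.1 -0.2  1.7
 -0.3  0.4 -0.3  0.1][ WARN:0@1.925] global loadsave.cpp:1063 imwrite_ Unsupported depth image for selected encoder is fallbacked to CV_8U.
```

```bash
sed -i 's/def corners(n,P):/def corners(n,P,w=3):/; s/edge(n,P\[i\],P\[(i+1)%len(P)\])/edge(n,P[i],P[(i+1)%len(P)],w)/; s/corners("scene",sc)/corners("scene",sc,1)/; s/corners("top",tp)/corners("top",tp,1.5)/' fit.py; python3 fit.py 2>/dev/null
python3 - <<'E'
import cv2
a=cv2.imread("scene_avg.png")[110:160,300:366]; b=cv2.imread("top_avg.png")[155:231,84:184]
import numpy as np
a=cv2.convertScaleAbs(cv2.resize(a,None,fx=8,fy=8,interpolation=cv2.INTER_CUBIC),alpha=1.2)
for i in range(0,66,5): cv2.putText(a,str(300+i),(i*8,8),0,.3,(0,0,255));cv2.line(a,(i*8+4,10),(i*8+4,14),(0,0,255))
for i in range(0,50,5): cv2.putText(a,str(110+i),(0,i*8+8),0,.3,(0,0,255))
cv2.imwrite("pics/s2.png",a)
E
```

```text
top rms [0.24, 0.12, 0.06, 0.09]
scene rms [0.0, 0.21, 0.18, 0.23]
top rms [0.16, 0.16, 0.19, 0.12]
slab top [[-0.29, -0.37], [-1.44, -1.0], [-1.31, 0.77], [-0.4, 0.95]]
slab scene [[1.88, -0.57], [1.49, 0.34], [-0.75, -0.23], [-1.37, -1.37]]
stand top [[-0.03, 0.16], [-0.21, -0.4], [-0.68, 0.37], [-0.5, 0.47]]
[((112.87152099609375, 192.24205017089844), (13.158499717712402, 13.602424621582031), 118.70268249511719), ((340.038818359375, 129.60118103027344), (7.0597243309021, 9.748095512390137), 87.67147827148438)]
cost 43.25850694294613 off [ 0.0404  1.1492  0.4196 -0.521 ]
slab yaw,tilt deg [26.1896  6.6734] [0.262  0.6804] c [0.5587 0.3018 0.0926]
stand yaw -15.16957851142845 [0.5568 0.0082] anvil [ 0.5668 -0.2701]
mark [0.5602 0.3231 0.0939] n [-0.1043 -0.0513  0.9932] local [0.0108 0.0185]
[ 0.   1.1  0.4 -0.5 -1.6  0.2  0.  -1.7  0.5 -0.9  0.6  1.2 -5.1 -0.7
 -3.5  0.9  2.4 -0.4  4.9 -0.3  0.2 -0.5  0.1  0.1  0.6 -0.2 -0.4  0.2
 -0.  -0.3 -0.4 -0.9  1.4 -0.4 -0.2  1.  -0.   0.1  0.1  0.5  0.3  1.2
  0.   0.1  0.6  0.6]
```

View pics/s2.png

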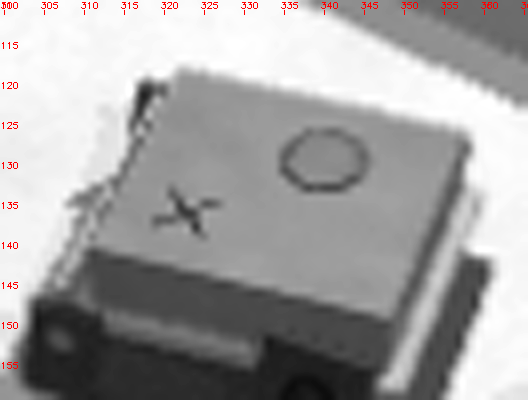

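```bash
sed -i 's/corners("scene",sc,1)/np.array([(357.4,126),(348.1,149.6),(310.8,140.3),(321.9,118.1)])/; s#proj("scene",S)+ox\["scene"\]-O\[1\]\[2\])/.3#proj("scene",S)+ox["scene"]-O[1][2])/.4#' fit.py; python3 fit.py 2>/dev/null
```

```text
top rms [0.26, 0.12, 0.06, 0.08]
top rms [0.16, 0.21, 0.21, 0.14]
slab top [[-0.26, -0.31], [-1.52, -1.15], [-1.29, 0.76], [-0.4, 0.95]]
slab scene [[-0.8, -0.8], [-0.5, 0.4], [-0.3, -0.4], [-0.0, -0.9]]
stand top [[0.16, 0.12], [-0.28, -0.43], [-0.6, 0.27], [-0.68, 0.52]]
[((112.88021087646484, 192.23129272460938), (13.178793907165527, 13.621135711669922), 111.90966796875), ((340.0389099121094, 129.60540771484375), (7.061945915222168, 9.746956825256348), 87.25502014160156)]
cost 9.235742897124322 off [ 0.4464  0.3689  0.1645 -0.185 ]
slab yaw,tilt deg [25.734   7.4654] [0.2861 0.8367] c [0.5567 0.3031 0.0911]
stand yaw -15.169295064725048 [0.5552 0.0092] anvil [ 0.5655 -0.269 ]
mark [0.5588 0.3249 0.0926] n [-0.117  -0.0564  0.9915] local [0.0114 0.0187]
[ 0.4  0.4  0.2 -0.2 -1.4 -0.3  1.  -0.4  0.4  0.2  0.4  1.1  1.8  0.2
  0.6  0.3 -0.6  0.3 -0.5 -0.7 -0.5 -0.7  0.2 -0.1  0.3 -0.2  0.1 -0.3
 -0.5 -0.6 -0.9 -1.2  0.8 -0.7 -0.4  1.  -0.1 -0.4 -0.5  0.2 -0.4  0.7
 -0.4 -0.4 -0.3  0.8]
```

```bash
cat > go.py <<'E'
import sys,numpy as np
from plant import r
from scipy.spatial.transform import Rotation as Ro
def down(psi,n=(0,0,1)):
    z=-np.array(n,float);z/=np.linalg.norm(z); x=np.array([np.cos(np.radians(psi)),np.sin(np.radians(psi)),0]);x-=x@z*z;x/=np.linalg.norm(x)
    return Ro.from_matrix(np.c_[x,np.cross(z,x),z])
def delta(p,R):
    s=r.get_state();R0=Ro.from_quat(s["tool_rot"])
    print("t",s["time_s"].__round__(2),"tcp",s["tcp_pos"].round(4),"F",s["force"].round(1),"open",round(s["opening"],4),"q",s["joint_pos"].round(2))
    print("dp",(R0.inv().apply(np.array(p)-s["tcp_pos"])*1000).round(1),"rot",np.degrees((R0.inv()*R).as_rotvec()).round(2))
if __name__=="__main__":
    a=[float(x) for x in sys.argv[1:]]; delta(a[:3],down(a[3],a[4:7] if len(a)>4 else (0,0,1)))
E
python3 go.py .555 .009 .30 74.8
```

```text
t 1.9 tcp [ 0.2056 -0.5637  0.2314] F [ 0.1  0.6 -0.6] open 0.0857 q [-1.44  0.1   0.1   1.56 -0.    1.35]
dp [ 524.5 -418.3  -68.7] rot [ 1.000e-02  1.000e-02 -5.476e+01]
```

```bash
python3 -m jog '[{"grip":0,"dp":[15,-12,-69],"delta_rot":[0,0,-5]},{"grip":0,"dp":[60,-48,-69],"delta_rot":[0,0,-14]},{"grip":0,"dp":[108,-86,-69],"delta_rot":[0,0,-23]},{"grip":0,"dp":[156,-124,-69],"delta_rot":[0,0,-32]},{"grip":0,"dp":[204,-163,-69],"delta_rot":[0,0,-41]}]'; python3 go.py .555 .009 .30 74.8
```

```text
time_s: 2.52
tcp_pos: [0.3421, -0.339, 0.3004]
tool_rot: [0.86, 0.51, 0.0, 0.0]
force: [-0.1, -0.4, -0.9]
opening: 0.0855
grasp_force: 0.0
t 2.52 tcp [ 0.3421 -0.339   0.3004] F [-0.1 -0.4 -0.9] open 0.0855 q [-1.05 -0.23 -0.1   1.7   0.    1.02]
dp [4.075e+02 1.970e+01 3.000e-01] rot [  0.04   0.02 -13.49]
```

```bash
python3 -m jog '[{"grip":0,"dp":[60,3,0],"delta_rot":[0,0,-5]},{"grip":0,"dp":[120,6,0],"delta_rot":[0,0,-13.5]},{"grip":0,"dp":[180,9,0],"delta_rot":[0,0,-13.5]},{"grip":0,"dp":[240,12,0],"delta_rot":[0,0,-13.5]},{"grip":0,"dp":[300,15,0],"delta_rot":[0,0,-13.5]}]'; python3 go.py .555 .009 .20 74.8
```

```text
time_s: 3.15
tcp_pos: [0.5006, -0.0835, 0.3006]
tool_rot: [0.796, 0.606, 0.0, 0.0]
force: [-0.5, -0.9, -0.4]
opening: 0.0852
grasp_force: 0.0
t 3.15 tcp [ 0.5006 -0.0835  0.3006] F [-0.5 -0.9 -0.4] open 0.0852 q [-0.42 -0.15 -0.03  1.69 -0.    1.42]
dp [103.7  27.7 100.6] rot [ 0.05  0.02 -0.26]
```

```bash
python3 -m jog '[{"grip":0,"dp":[52,14,0],"delta_rot":[0,0,0]},{"grip":0,"dp":[104,28,0],"delta_rot":[0,0,0]},{"grip":0,"dp":[104,28,30],"delta_rot":[0,0,0]},{"grip":0,"dp":[104,28,70],"delta_rot":[0,0,0]},{"grip":0,"dp":[104,28,100],"delta_rot":[0,0,0]}]'
python3 - <<'E'
from go import *
import cv2
delta([.555,.009,.118],down(74.8))
for n in("top","scene"): cv2.imwrite(n+"_raw.png",r.camera(n)[:,:,::-1])
from crop import *
cv2.imwrite("pics/g1.png",np.hstack([tile("top_raw.png",200,150,4),tile("scene_raw.png",215,125,4)]))
E
```

```text
time_s: 3.78
tcp_pos: [0.5542, 0.0077, 0.1986]
tool_rot: [0.796, 0.606, -0.0, -0.0]
force: [0.1, -0.2, 0.2]
opening: 0.0851
grasp_force: 0.0
t 3.77 tcp [0.5542 0.0077 0.1986] F [ 0.1 -0.2  0.2] open 0.0851 q [-0.22 -0.04 -0.11  1.5  -0.    1.62]
dp [ 1.5  0.5 80.6] rot [-0.05  0.01 -0.23]
```

View pics/g1.png

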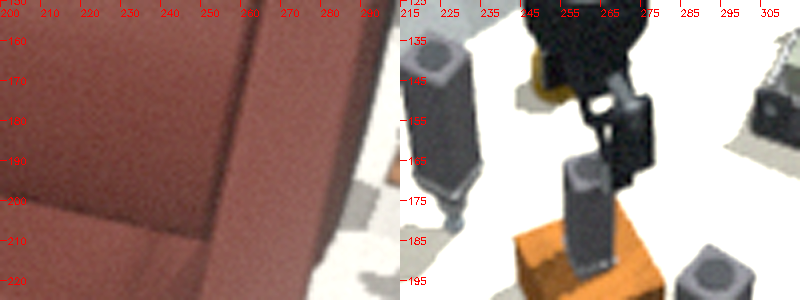

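```bash
python3 -m jog '[{"grip":0,"dp":[1.5,0.5,20],"delta_rot":[0,0,0]},{"grip":0,"dp":[1.5,0.5,45],"delta_rot":[0,0,0]},{"grip":0,"dp":[1.5,0.5,65],"delta_rot":[0,0,0]},{"grip":0,"dp":[1.5,0.5,78],"delta_rot":[0,0,0]},{"grip":0,"dp":[1.5,0.5,80],"delta_rot":[0,0,0]}]'; python3 -m jog '[{"grip":80,"dp":[0,0,0],"delta_rot":[0,0,0]},{"grip":130,"dp":[0,0,0],"delta_rot":[0,0,0]},{"grip":255,"dp":[0,0,0],"delta_rot":[0,0,0]},{"grip":255,"dp":[0,0,0],"delta_rot":[0,0,0]},{"grip":255,"dp":[0,0,0],"delta_rot":[0,0,0]}]'; python3 go.py .555 .009 .118 74.8
```

```text
time_s: 4.5
tcp_pos: [0.5551, 0.0087, 0.1196]
tool_rot: [0.796, 0.606, -0.0, -0.0]
force: [0.2, 0.4, 0.2]
opening: 0.0856
grasp_force: 0.0
time_s: 5.12
tcp_pos: [0.5558, 0.0085, 0.121]
tool_rot: [0.796, 0.606, 0.0, 0.0]
force: [-1.4, -0.5, 4.5]
opening: 0.0302
grasp_force: 58.1
t 5.12 tcp [0.5558 0.0085 0.121 ] F [-1.4 -0.5  4.5] open 0.0302 q [-0.22 -0.02 -0.23  1.36 -0.    1.62]
dp [ 0.2 -0.9  3. ] rot [ 0.06  0.01 -0.26]
```

```bash
python3 -m jog '[{"grip":255,"dp":[0,0,-10],"delta_rot":[0,0,0]},{"grip":255,"dp":[0,0,-40],"delta_rot":[0,0,0]},{"grip":255,"dp":[0,0,-80],"delta_rot":[0,0,0]},{"grip":255,"dp":[0,0,-120],"delta_rot":[0,0,0]},{"grip":255,"dp":[0,0,-150],"delta_rot":[0,0,0]}]'; python3 go.py .5655 -.269 .22 74.8
```

```text
time_s: 5.75
tcp_pos: [0.5554, 0.0087, 0.2723]
tool_rot: [0.796, 0.606, 0.0, 0.0]
force: [0.4, 0.8, -2.1]
opening: 0.0294
grasp_force: 58.5
t 5.75 tcp [0.5554 0.0087 0.2723] F [ 0.4  0.8 -2.1] open 0.0294 q [-0.22 -0.02  0.04  1.63 -0.    1.62]
dp [-265.    83.7   52.3] rot [ 0.05 -0.   -0.26]
```

```bash
python3 -m jog '[{"grip":255,"dp":[-35,11,0],"delta_rot":[0,0,0]},{"grip":255,"dp":[-90,28,0],"delta_rot":[0,0,0]},{"grip":255,"dp":[-145,46,0],"delta_rot":[0,0,0]},{"grip":255,"dp":[-200,63,0],"delta_rot":[0,0,0]},{"grip":255,"dp":[-250,79,0],"delta_rot":[0,0,0]}]'; python3 go.py .5655 -.269 .16 74.8
```

```text
time_s: 6.38
tcp_pos: [0.5645, -0.2553, 0.2703]
tool_rot: [0.796, 0.605, -0.0, -0.0]
force: [1.5, -0.4, -2.0]
opening: 0.0298
grasp_force: 58.5
t 6.38 tcp [ 0.5645 -0.2553  0.2703] F [ 1.5 -0.4 -2. ] open 0.0298 q [-0.64  0.18  0.25  1.64  0.    1.21]
dp [-13.    4.7 110.3] rot [-0.02 -0.01 -0.28]
```

Descend to about 20 mm above the disc and look.

```bash
python3 -m jog '[{"grip":255,"dp":[-10,4,20],"delta_rot":[0,0,0]},{"grip":255,"dp":[-13,5,60],"delta_rot":[0,0,0]},{"grip":255,"dp":[-13,5,95],"delta_rot":[0,0,0]},{"grip":255,"dp":[-13,5,110],"delta_rot":[0,0,0]},{"grip":255,"dp":[-13,5,110],"delta_rot":[0,0,0]}]'
python3 - <<'E'
from cam import *
import cv2
from go import delta,down
from crop import *
delta([.5655,-.269,.146],down(74.8))
for n in("top","scene"): cv2.imwrite(n+"_raw.png",r.camera(n)[:,:,::-1])
s=r.get_state();R0=Ro.from_quat(s["tool_rot"])
for d in(.108,.010): print(d,[proj(n,s["tcp_pos"]+R0.apply([0,0,d]))[0].round(1) for n in C])
cv2.imwrite("pics/a1.png",np.hstack([tile("top_raw.png",325,155,5),tile("scene_raw.png",150,215,5)]))
E
```

```text
time_s: 7.0
tcp_pos: [0.5658, -0.2663, 0.1595]
tool_rot: [0.796, 0.606, -0.0, -0.001]
force: [1.0, -0.2, -1.0]
opening: 0.0298
grasp_force: 58.6
t 7.0 tcp [ 0.5658 -0.2663  0.1595] F [ 1.  -0.2 -1. ] open 0.0298 q [-0.65  0.18  0.05  1.44  0.    1.19]
dp [-2.7  0.4 13.5] rot [-0.1  -0.04 -0.22]
0.108 [array([368.1, 189. ]), array([185.3, 249.5])]
0.01 [array([380.5, 185.6]), array([178.9, 232.8])]
```

View pics/a1.png

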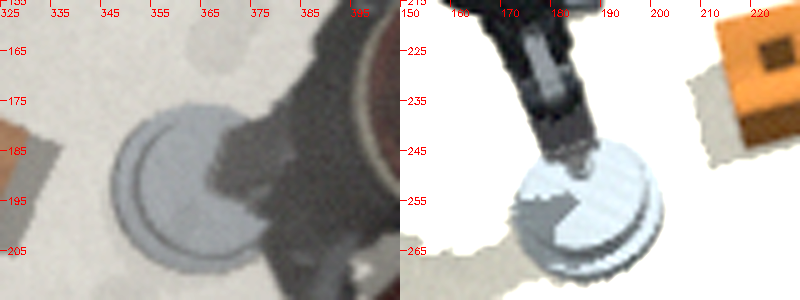

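```bash
python3 -m jog '[{"grip":255,"dp":[-3,0,10],"delta_rot":[0,0,0]},{"grip":255,"dp":[-3,0,16],"delta_rot":[0,0,0]},{"grip":255,"dp":[-3,0,20],"delta_rot":[0,0,0]},{"grip":255,"dp":[-3,0,23],"delta_rot":[0,0,0]},{"grip":255,"dp":[-3,0,25],"delta_rot":[0,0,0]}]';  python3 go.py .5655 -.269 .130 74.8
```

```text
time_s: 7.72
tcp_pos: [0.5655, -0.2702, 0.1355]
tool_rot: [0.796, 0.606, -0.0, 0.0]
force: [-0.7, 0.1, 2.0]
opening: 0.0298
grasp_force: 59.0
t 7.72 tcp [ 0.5655 -0.2702  0.1355] F [-0.7  0.1  2. ] open 0.0298 q [-0.65  0.19  0.01  1.4  -0.    1.19]
dp [ 1.1 -0.3  5.5] rot [ 0.01  0.02 -0.26]
```

```bash
python3 -m jog '[{"grip":255,"dp":[0,0,1.5],"delta_rot":[0,0,0]},{"grip":255,"dp":[0,0,3],"delta_rot":[0,0,0]},{"grip":255,"dp":[0,0,4.5],"delta_rot":[0,0,0]},{"grip":255,"dp":[0,0,4.5],"delta_rot":[0,0,0]},{"grip":255,"dp":[0,0,4.5],"delta_rot":[0,0,0]}]';  python3 - <<'E'
from plant import r
import numpy as np
F=[]
for i in range(8): r.camera("top"); s=r.get_state(); F.append(np.r_[s["force"],s["tcp_pos"]*1000])
print(np.round(F,2)); print(np.mean(F,0).round(2))
E
```

```text
time_s: 8.35
tcp_pos: [0.5655, -0.2702, 0.131]
tool_rot: [0.796, 0.606, -0.0, 0.0]
force: [-1.9, 0.0, 3.5]
opening: 0.0296
grasp_force: 59.3
[[-2.3600e+00 -2.2000e-01  2.9800e+00  5.6554e+02 -2.7020e+02  1.3102e+02]
 [-2.1800e+00  3.5000e-01  3.7700e+00  5.6552e+02 -2.7015e+02  1.3095e+02]
 [-2.3400e+00 -8.3000e-01  3.3400e+00  5.6552e+02 -2.7019e+02  1.3096e+02]
 [-7.9000e-01  1.1000e-01  3.3500e+00  5.6550e+02 -2.7019e+02  1.3092e+02]
 [-1.4400e+00  3.0000e-01  2.6100e+00  5.6552e+02 -2.7016e+02  1.3090e+02]
 [-6.7000e-01  8.4000e-01  3.1600e+00  5.6549e+02 -2.7017e+02  1.3086e+02]
 [-2.3100e+00  3.7000e-01  3.0500e+00  5.6550e+02 -2.7016e+02  1.3087e+02]
 [-9.7000e-01 -5.0000e-01  3.7600e+00  5.6551e+02 -2.7017e+02  1.3087e+02]]
[-1.6300e+00  5.0000e-02  3.2500e+00  5.6551e+02 -2.7017e+02  1.3092e+02]
```

```bash
python3 -m jog '[{"grip":255,"dp":[0,0,1],"delta_rot":[0,0,0]},{"grip":255,"dp":[0,0,1],"delta_rot":[0,0,0]},{"grip":255,"dp":[0,0,1],"delta_rot":[0,0,0]},{"grip":255,"dp":[0,0,1],"delta_rot":[0,0,0]},{"grip":255,"dp":[0,0,1],"delta_rot":[0,0,0]}]'; for i in 1 2; do python3 -m jog '[{"grip":255,"dp":[0,0,0],"delta_rot":[0,0,0]},{"grip":255,"dp":[0,0,0],"delta_rot":[0,0,0]},{"grip":255,"dp":[0,0,0],"delta_rot":[0,0,0]},{"grip":255,"dp":[0,0,0],"delta_rot":[0,0,0]},{"grip":255,"dp":[0,0,0],"delta_rot":[0,0,0]}]'; done;  python3 - <<'E'
from plant import r
import numpy as np
F=[]
for i in range(6): r.camera("top"); s=r.get_state(); F.append(np.r_[s["force"],s["tcp_pos"]*1000])
print(np.mean(F,0).round(2))
E
```

```text
time_s: 9.38
tcp_pos: [0.5655, -0.2701, 0.1298]
tool_rot: [0.796, 0.606, -0.0, 0.0]
force: [-1.8, -0.4, 4.4]
opening: 0.0296
grasp_force: 59.3
time_s: 10.0
tcp_pos: [0.5655, -0.2701, 0.1298]
tool_rot: [0.796, 0.606, -0.0, 0.0]
force: [-1.7, -0.4, 4.1]
opening: 0.0297
grasp_force: 59.3
time_s: 10.62
tcp_pos: [0.5655, -0.2701, 0.1298]
tool_rot: [0.796, 0.606, -0.0, 0.0]
force: [-0.3, -0.5, 3.7]
opening: 0.0298
grasp_force: 59.3
[-7.3000e-01  3.0000e-02  3.8900e+00  5.6546e+02 -2.7011e+02  1.2982e+02]
```

```bash
python3 -m jog '[{"grip":255,"dp":[0,0,-10],"delta_rot":[0,0,0]},{"grip":255,"dp":[0,0,-40],"delta_rot":[0,0,0]},{"grip":255,"dp":[0,0,-85],"delta_rot":[0,0,0]},{"grip":255,"dp":[0,0,-135],"delta_rot":[0,0,0]},{"grip":255,"dp":[0,0,-160],"delta_rot":[0,0,0]}]'; python3 go.py .5588 .3249 .28 74.8
```

```text
time_s: 11.55
tcp_pos: [0.5658, -0.2702, 0.2929]
tool_rot: [0.796, 0.606, 0.0, 0.001]
force: [0.5, 0.5, -1.4]
opening: 0.0292
grasp_force: 58.8
t 11.55 tcp [ 0.5658 -0.2702  0.2929] F [ 0.5  0.5 -1.4] open 0.0292 q [-0.65  0.21  0.33  1.68  0.    1.19]
dp [ 571.8 -165.4   12. ] rot [ 0.15  0.05 -0.25]
```

```bash
python3 -m jog '[{"grip":255,"dp":[35,-10,0],"delta_rot":[0,0,0]},{"grip":255,"dp":[93,-27,0],"delta_rot":[0,0,0]},{"grip":255,"dp":[151,-44,0],"delta_rot":[0,0,0]},{"grip":255,"dp":[209,-60,0],"delta_rot":[0,0,0]},{"grip":255,"dp":[267,-77,0],"delta_rot":[0,0,0]}]';python3 -m jog '[{"grip":255,"dp":[58,-17,0],"delta_rot":[0,0,0]},{"grip":255,"dp":[116,-34,0],"delta_rot":[0,0,0]},{"grip":255,"dp":[174,-50,0],"delta_rot":[0,0,0]},{"grip":255,"dp":[230,-67,0],"delta_rot":[0,0,0]},{"grip":255,"dp":[270,-79,0],"delta_rot":[0,0,0]}]'; python3 -c "
from go import *
n=np.array([-.117,-.0564,.9915]);m=np.array([.5588,.3249,.0926])
delta(m+n*.130,down(74.8,n))"
```

```text
time_s: 12.18
tcp_pos: [0.5619, 0.0098, 0.2897]
tool_rot: [0.796, 0.606, -0.0, -0.0]
force: [0.9, 0.4, -2.0]
opening: 0.03
grasp_force: 58.8
time_s: 12.8
tcp_pos: [0.5573, 0.2916, 0.2895]
tool_rot: [0.795, 0.606, -0.0, -0.0]
force: [-0.0, -0.7, -1.9]
opening: 0.0296
grasp_force: 58.8
t 12.8 tcp [0.5573 0.2916 0.2895] F [-0.  -0.7 -1.9] open 0.0296 q [0.27 0.22 0.33 1.68 0.   2.11]
dp [ 21.4 -20.1  68. ] rot [-5.69  4.9  -0.41]
```

```bash
python3 -m jog '[{"grip":255,"dp":[10,-10,5],"delta_rot":[-2,1.5,0]},{"grip":255,"dp":[21.5,-20,20],"delta_rot":[-5.7,4.9,-0.4]},{"grip":255,"dp":[21.5,-20,45],"delta_rot":[-5.7,4.9,-0.4]},{"grip":255,"dp":[21.5,-20,62],"delta_rot":[-5.7,4.9,-0.4]},{"grip":255,"dp":[21.5,-20,68],"delta_rot":[-5.7,4.9,-0.4]}]'
python3 - <<'E'
from cam import *
import cv2
from go import delta,down
from crop import *
n=np.array([-.117,-.0564,.9915]);m=np.array([.5588,.3249,.0926])
delta(m+n*.112,down(74.8,n))
for k in("top","scene"): cv2.imwrite(k+"_raw.png",r.camera(k)[:,:,::-1])
s=r.get_state();R0=Ro.from_quat(s["tool_rot"])
for d in(.108,.010): print(d,[proj(k,s["tcp_pos"]+R0.apply([0,0,d]))[0].round(1) for k in C])
cv2.imwrite("pics/m1.png",np.hstack([tile("top_raw.png",85,155,5),tile("scene_raw.png",300,100,5)]))
E
```

```text
time_s: 13.42
tcp_pos: [0.5443, 0.3148, 0.2204]
tool_rot: [0.792, 0.607, 0.063, 0.013]
force: [-0.2, -1.0, -0.9]
opening: 0.0296
grasp_force: 59.1
t 13.43 tcp [0.5443 0.3148 0.2204] F [-0.2 -1.  -0.9] open 0.0296 q [ 0.31  0.02 -0.02  1.41  0.02  2.14]
dp [ 2.6 -1.3 16.9] rot [-0.04  0.07 -0.11]
0.108 [array([110.3, 191.9]), array([339.6, 125.7])]
0.01 [array([ 93.7, 194.4]), array([340.5, 101.7])]
```

View pics/m1.png

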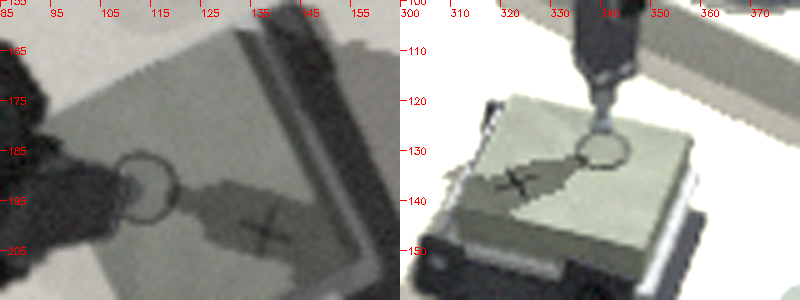

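```bash
python3 -m jog '[{"grip":255,"dp":[2.5,-1.3,6],"delta_rot":[0,0,0]},{"grip":255,"dp":[2.5,-1.3,12],"delta_rot":[0,0,0]},{"grip":255,"dp":[2.5,-1.3,16],"delta_rot":[0,0,0]},{"grip":255,"dp":[2.5,-1.3,18],"delta_rot":[0,0,0]},{"grip":255,"dp":[2.5,-1.3,18],"delta_rot":[0,0,0]}]'
cat > look.py <<'E'
from cam import *
import cv2
from go import delta,down
from crop import *
n=np.array([-.117,-.0564,.9915]);m=np.array([.5588,.3249,.0926])
delta(m+n*.0998,down(74.8,n))
F=[]
for i in range(3):
  for k in("top","scene"): im=r.camera(k);cv2.imwrite(k+"_raw.png",im[:,:,::-1]); s=r.get_state(); F.append(s["force"])
F=np.mean(F,0);print("F",F.round(2),"normal contact approx",(F+[0,0,1.96])@n)
R0=Ro.from_quat(s["tool_rot"])
for d in(.108,.0998): print(d,[proj(k,s["tcp_pos"]+R0.apply([0,0,d]))[0].round(1) for k in C])
E
python3 look.py
```

```text
time_s: 14.15
tcp_pos: [0.5461, 0.3188, 0.2039]
tool_rot: [0.792, 0.607, 0.064, 0.014]
force: [-0.8, -0.1, -2.1]
opening: 0.0294
grasp_force: 59.2
t 14.15 tcp [0.5461 0.3188 0.2039] F [-0.8 -0.1 -2.1] open 0.0294 q [ 0.31  0.02 -0.04  1.37  0.02  2.15]
dp [-0.4 -0.4 12.4] rot [ 0.06  0.01 -0.1 ]
F [-0.39  0.09 -1.91] normal contact approx 0.08524419639569576
0.108 [array([111.5, 191.7]), array([340.1, 129.1])]
0.0998 [array([110.3, 191.9]), array([340.1, 127.2])]
```

```bash
python3 -m jog '[{"grip":255,"dp":[0,0,2],"delta_rot":[0,0,0]},{"grip":255,"dp":[0,0,4],"delta_rot":[0,0,0]},{"grip":255,"dp":[0,0,5.5],"delta_rot":[0,0,0]},{"grip":255,"dp":[0,0,7],"delta_rot":[0,0,0]},{"grip":255,"dp":[0,0,7],"delta_rot":[0,0,0]}]'; python3 look.py
```

```text
time_s: 15.08
tcp_pos: [0.5471, 0.3193, 0.1972]
tool_rot: [0.792, 0.607, 0.064, 0.014]
force: [-1.2, -0.1, 1.9]
opening: 0.0299
grasp_force: 59.4
t 15.07 tcp [0.5471 0.3193 0.1972] F [-1.2 -0.1  1.9] open 0.0299 q [ 0.31  0.03 -0.05  1.36  0.02  2.15]
dp [-0.5 -0.5  5.6] rot [ 0.08 -0.01 -0.09]
F [-0.83 -0.35  1.69] normal contact approx 3.733174996236842
0.108 [array([112.6, 191.5]), array([340. , 130.7])]
0.0998 [array([111.4, 191.7]), array([340.1, 128.8])]
```

```bash
python3 -m jog '[{"grip":255,"dp":[0,0,1],"delta_rot":[0,0,0]},{"grip":255,"dp":[0,0,2.5],"delta_rot":[0,0,0]},{"grip":255,"dp":[0,0,4],"delta_rot":[0,0,0]},{"grip":255,"dp":[0,0,4],"delta_rot":[0,0,0]},{"grip":255,"dp":[0,0,4],"delta_rot":[0,0,0]}]'; python3 look.py
python3 - <<'E'
from crop import *
cv2.imwrite("pics/m2.png",np.hstack([tile("top_raw.png",85,155,5),tile("scene_raw.png",300,100,5)]))
E
```

```text
time_s: 16.0
tcp_pos: [0.5476, 0.3195, 0.1933]
tool_rot: [0.792, 0.607, 0.064, 0.014]
force: [-1.8, -1.4, 3.8]
opening: 0.0299
grasp_force: 59.6
t 16.0 tcp [0.5476 0.3195 0.1933] F [-1.8 -1.4  3.8] open 0.0299 q [ 0.31  0.03 -0.06  1.35  0.02  2.15]
dp [-0.5 -0.5  1.6] rot [ 0.08 -0.01 -0.1 ]
F [-1.1  -0.45  3.63] normal contact approx 5.694509666347068
0.108 [array([113.1, 191.5]), array([340. , 131.6])]
0.0998 [array([111.9, 191.6]), array([340. , 129.8])]
```

View pics/m2.png

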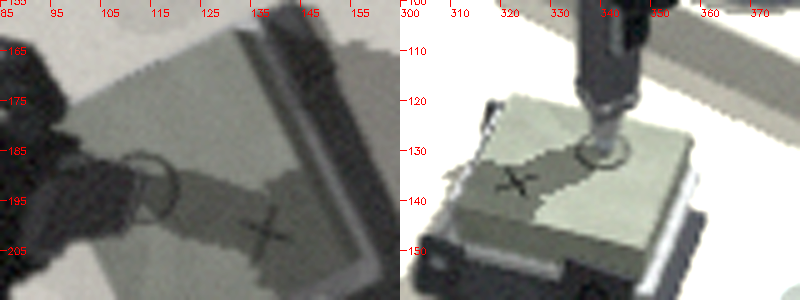

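```bash
python3 -m jog '[{"grip":255,"dp":[0,0,0.3],"delta_rot":[0,0,0]},{"grip":255,"dp":[0,0,0.3],"delta_rot":[0,0,0]},{"grip":255,"dp":[0,0,0.3],"delta_rot":[0,0,0]},{"grip":255,"dp":[0,0,0.3],"delta_rot":[0,0,0]},{"grip":255,"dp":[0,0,0.3],"delta_rot":[0,0,0]}]'; python3 look.py; python3 -c "
from plant import r
print(r.finish_job())"
```

```text
time_s: 16.92
tcp_pos: [0.5475, 0.3195, 0.1928]
tool_rot: [0.792, 0.607, 0.064, 0.014]
force: [-1.0, -0.3, 3.5]
opening: 0.0297
grasp_force: 59.6
t 16.93 tcp [0.5475 0.3195 0.1928] F [-1.  -0.3  3.5] open 0.0297 q [ 0.31  0.03 -0.06  1.35  0.02  2.15]
dp [-0.4 -0.5  1.2] rot [ 0.07  0.   -0.09]
F [-0.71 -0.33  3.88] normal contact approx 5.8892109483924315
0.108 [array([113.2, 191.5]), array([339.9, 131.7])]
0.0998 [array([112. , 191.6]), array([340. , 129.8])]
the job is handed in; nothing more can be done
None
```

I checked the probe on the disc (half pressed, about 5.9 N, held over 1 s), then handed in after about 17 s with it held on the slab about 1–2 mm from the ring's centre, plunger about half in (about 5.9 N); it follows the slab tilt measured from the pictures, 7.5° ± 0.8°, and I saw nothing else move.

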